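Fetch the green tooth model from the drawer for scanning

TASK

Pull the drawer of the little desktop cabinet well open, take out the bright green tooth model and set it down gently, teeth up, on the dark pad of the scanner, centred and squarely between the two blue cheeks (either end may face either cheek). The drawer's compartments only leave room to take the model by its two ends and the cheeks only leave room to hold it by its long sides, so it has to be put down and taken again on the way. Leave the other two models in the drawer and everything else on the bench where it is; the drawer may stay open.

Things in the scene. Friction and masses are not known exactly. Their poses are not given: they have to be found in the camera images.
- green_model: bright green half-row tooth model, loose, about 100 g: base 64 (x) x 36 (y) x 22 mm high with upright sides, on it a 4 mm ridge and a row of teeth along x; 35 mm high overall. Origin: centre of the underside; z up through the teeth. Starts in one of the drawer's three compartments, x along the slide, hidden under the cabinet's top until the drawer is open.
- white_model: white model, same shape and size as green_model, loose; lies in another compartment of the drawer; origin at the centre of its underside
- pink_model: pink model with white teeth, same shape and size as green_model, loose; lies in another compartment of the drawer; origin at the centre of its underside
- cabinet: low white cabinet standing on the bench, 250 (x) x 200 (y) x 76 mm high, fixed; origin: middle of the front's lower edge; the body extends 250 mm towards its +x, the front faces its -x, towards the robot. A blue box 40 mm high stands on the rear half of its top.
- drawer (a joint): the cabinet's only drawer: opening in m, 0 closed, 0.17 fully out; it slides along the cabinet's -x with about 2 N of friction and stays where it is left. All of the compartments are clear of the cabinet's top from 0.15 on.
- drawer_handle (a point): middle of the drawer's handle, moves with the drawer: a dark horizontal bar 11 mm thick and 100 mm long along y, centred 40 mm in front of the drawer's front (34 mm free between bar and front), 50 mm above the bench. Axes as the cabinet's.
- drawer_floor (a point): moves with the drawer: centre of the middle compartment, on its floor, 16 mm above the bench. The three compartments lie side by side, centres at y = -51, 0, +51 mm from here, each 150 (x) x 46 (y) mm inside, walls 5 mm thick rising 40 mm above this floor. Axes as the cabinet's.
- cradle: white scanner stage, fixed: a flat base 130 mm wide (y), from x = -40 to +110 mm, top 30 mm above the bench; behind it (x = 110 to 145 mm) a white sensor bar rising to 70 mm above the bench. Origin: under the centre of the dark pad, on the bench.
- pad (a point): centre of the dark pad on top of the scanner stage, 30 mm above the bench; pad 60 (x) x 82 (y) mm. Two upright blue cheeks, 40 (x) x 10 (y) x 30 mm high, stand at its y ends, their inner faces at y = -42 and +42 mm, so that a model lying along y has 10 mm of play at each end; the x sides are open. Axes as the cradle's.
- bowl: small steel bowl, 90 mm wide, 40 mm high, loose; origin: centre of the underside
- jar: white lidded jar with a blue band, 58 mm wide, 42 mm high, loose; origin: centre of the underside
- bottle: white bottle with a red label and an orange cap, 64 mm wide, 150 mm high, loose; origin: centre of the underside
- carver: steel dental wax carver, 205 mm long, 8 mm thick, lying along its x, loose; origin: middle of its handle's underside
- pen: blue pen 140 mm long, 10 mm thick, lying along its x, loose; origin: underside
There are look-alikes about, which are no part of the job. Leave any orange or purple look-alike of the cradle alone.

How it is judged:
By the outcome, as a careful person would: the job done as asked, in the order asked, and still so for the second after the job is handed in, with the robot touching nothing.
It also fails if it takes over 64 s, if anything falls off the work surface, if the arm or the gripper's body presses on something with over 40 N, if the wrist force passes 120 N, or if a joint passes its speed limit or range.

ROBOT

A 7-joint arm with a two-finger parallel gripper is mounted at the origin on the work surface. World frame = base frame: x ahead of the robot, y to its left, z up, the work surface at z = 0. Lengths are in m, angles in degrees, forces in N, time in s.
With the tool pointing down it reaches from about 0.35 to 0.9 m from the base axis. Payload 19.9 kg.
Tool frame: the origin (TCP) lies at the very end of the fingers, on their centre line; the grasp point (between the pads) lies 19 mm behind it; z points along the fingers, y is the direction in which the jaws open and shut (so a half turn about z gives the same grasp; the last joint's range is limited). The gripper opens to 94 mm and grips with 3 to 60 N. Pads are 16 mm wide; open, the fingers measure 119 mm over their backs; the gripper's body (75 mm by 177 mm) begins 78 mm behind the grasp point.
Start: joints at [64.601, 23.915, -0.59, 92.452, 0.269, 63.638, -3.037], TCP at [0.244, -0.575, 0.205] pointing down, gripper open.
Joint ranges: [-161.28, 161.28], [-22.2, 115.67], [-73.04, 71.86], [3.21, 147.25], [-68.34, 248.33], [10.77, 114.83], [-161.83, 161.83]. Speed limits (degrees/s): [108.29, 108.29, 136.94, 136.94, 172.46, 172.46, 172.46].

INTERFACE

Orientations are given as [roll, pitch, yaw] about the fixed x, y, z axes, in that order (R = Rz(yaw) Ry(pitch) Rx(roll)).
In Python, from rig import * gives the robot as it stands. Calls block until the motion is done:
- move_to(position, orientation): joint-space move of the TCP to a pose.
- line_to(position, ori=None, speed=0.15, force_limit=None): straight line of the TCP; ori=None keeps the orientation; speed is the mean speed in m/s. With force_limit (N) it stops when the force on the tool has changed by that much, and returns True; else False.
- set_joints(angles): joint-space move.
- command_gripper(opening, grasp_force=None): opening from 0.0 (shut) to 1.0 (fully open); grasp_force is the grip in N (None keeps the last); returns when the fingers have stopped.
- wait(seconds).
- solve_ik(position, orientation): joint angles nearest the present ones, or None.
- state(): the state.
- snapshot(name): name is "scene" or "top"; returns the picture (400x640x3 uint8, blue, green, red); there is no depth.
- camera_info(name): a dict with "fov_y" (degrees; the focal length in pixels is half the picture's height over the tangent of half this angle, whatever the lens; pixels are square), "cx", "cy" (the principal point, pixels), "k1" (the pictures are not rectified: a ray, as slopes to the right and down, at radius r is drawn at 1 + k1 r^2 times it, then the intrinsics apply), "camera_from_world" (4x4, takes a point from world to camera coordinates). Camera axes: x right, y down, z forward; pixel columns grow to the right and rows downward; lengths in m; the calibration is good to about 2 mm. A picture is of the moment at which its call begins. camera_info takes no time and is no camera call.
A pose or a line that the arm cannot do raises IKError and nothing moves.
- sign_off(): hands the job in, once; it reports no verdict.
The state is a dict: "time_s": time; "joint_pos": joint angles; "dq": joint speeds; "effort": joint torques, N m; "eef_pos": TCP position; "tool_rot": TCP orientation; "ft_force": force on the tool from outside, world axes, zero at the start; "torque": the same for the moment, N m; "opening": opening from 0.0 (shut) to 1.0 (fully open).
Only numpy, scipy, OpenCV 4.12 (cv2) and the standard library are available. Lean on these libraries where they do the work, as an engineer would, in place of code of your own. Each camera call takes 0.05 s, during which the arm holds its last target. There are 200 camera calls.

## Working session

There is one attempt and no reset: what is moved stays moved. The work goes in short steps, each a Python script; the robot and the scene stay as the last script left them, time stands still between calls to the robot, and variables do not carry over. Pictures are saved under pics/ and viewed, about 8 in all and at most 12, crops included, and the job is handed in when it is done.

```bash
mkdir -p pics; ls
cat > h.py <<'E'
from rig import *
import numpy as np, cv2
def px(name,P):
    c=camera_info(name);T=np.array(c["camera_from_world"]);p=T[:3,:3]@np.array(P,float)+T[:3,3]
    f=200/np.tan(np.radians(c["fov_y"]/2));s=p[:2]/p[2];s=s*(1+c["k1"]*(s@s))
    return s*f+[c["cx"],c["cy"]]
def ray(name,uv):
    c=camera_info(name);T=np.array(c["camera_from_world"]);f=200/np.tan(np.radians(c["fov_y"]/2))
    K=np.array([[f,0,c["cx"]],[0,f,c["cy"]],[0,0,1]])
    s=cv2.undistortPoints(np.array([[uv]],float),K,np.array([c["k1"],0,0,0,0]))[0,0]
    R=T[:3,:3];return -R.T@T[:3,3],R.T@np.array([s[0],s[1],1])
def at(name,uv,z):
    o,d=ray(name,uv);return o+d*(z-o[2])/d[2]
def two(uva,uvb):
    A=[];b=[]
    for n,uv in(("scene",uva),("top",uvb)):
        o,d=ray(n,uv);d/=np.linalg.norm(d);M=np.eye(3)-np.outer(d,d);A.append(M);b.append(M@o)
    return np.linalg.lstsq(np.vstack(A),np.hstack(b),rcond=None)[0]
E
python3 - <<'E'
from h import *
for n in("scene","top"):
    cv2.imwrite(f"pics/{n}0.png",snapshot(n));c=camera_info(n);print(n,{k:v for k,v in c.items() if k!="camera_from_world"});print(np.round(c["camera_from_world"],3))
s=state();print(s["time_s"],s["tool_rot"],s["eef_pos"])
E
```

```text
pics
scene {'fov_y': 50.19149491066962, 'cx': 321.4540124887827, 'cy': 205.01245484312213, 'k1': -0.11107300386355762}
[[-0.713  0.701  0.002  0.387]
 [ 0.44   0.45  -0.777 -0.16 ]
 [-0.545 -0.554 -0.629  1.569]
 [ 0.     0.     0.     1.   ]]
top {'fov_y': 49.172233854543194, 'cx': 317.74370095263714, 'cy': 188.45726399753573, 'k1': 0.010679887402462562}
[[ 0.018 -1.    -0.003 -0.056]
 [-0.982 -0.017 -0.19   0.507]
 [ 0.19   0.006 -0.982  1.537]
 [ 0.     0.     0.     1.   ]]
0.1 [-1.79932228e+02  6.46384644e-03  2.30245072e+01] [ 0.24428091 -0.57490664  0.20485679]
```

View pics/scene0.png

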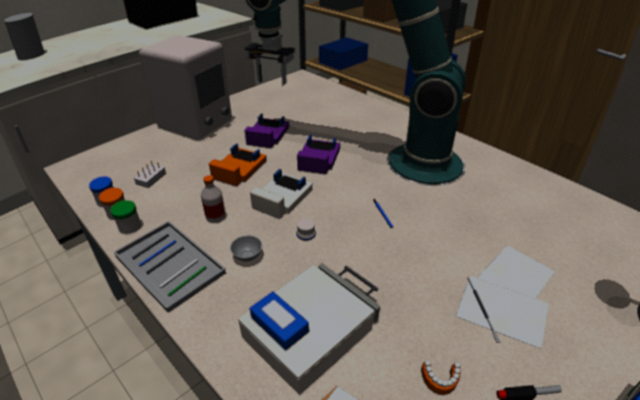

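View pics/top0.png

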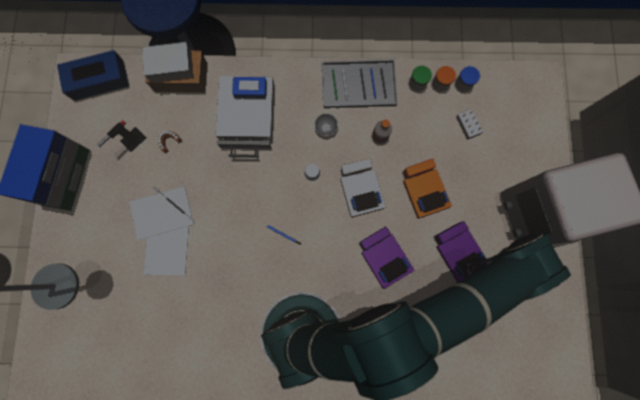

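Top view: white cabinet at about (245,110), with its handle at (244,154). The cradle candidates are white (362,188), orange (427,188), purple (387,257) and purple (460,250). The white one fits the description, because the task says to leave the orange and purple ones alone. I'll confirm that in an enlarged crop.

Run:
```python
from h import *
im=cv2.imread("pics/top0.png")
c=cv2.resize(im[70:220,205:400],None,fx=4,fy=4,interpolation=cv2.INTER_CUBIC)
cv2.imwrite("pics/crop1.png",np.clip(c*1.6,0,255).astype(np.uint8))
hsv=cv2.cvtColor(im,cv2.COLOR_BGR2HSV)
m=((hsv[...,2]>120)&(hsv[...,1]<35)).astype(np.uint8)*255
n,l,s,ce=cv2.connectedComponentsWithStats(m)
for i in range(1,n):
    if s[i,4]>150 and 205<ce[i][0]<400 and 60<ce[i][1]<225:print(s[i],ce[i],cv2.minAreaRect(np.argwhere(l==i)[:,::-1].astype(np.float32)))
for p in [(246,70),(270,130),(360,170),(362,195),(300,200)]:print(p,hsv[p[1],p[0]])
```

```text
[274  74  19  50 284] [280.82394366  95.88380282] ((283.41131591796875, 98.3316650390625), (49.01018524169922, 17.825754165649414), 88.78113555908203)
[343 160  28  12 175] [356.71428571 165.57714286] ((356.5577087402344, 165.7115478515625), (6.577934265136719, 27.013383865356445), 74.74488067626953)
[342 171  38  44 651] [359.65745008 184.92012289] ((362.5578308105469, 192.06378173828125), (37.632633209228516, 32.779293060302734), 74.35775756835938)
(246, 70) [ 15  35 118]
(270, 130) [120   3  86]
(360, 170) [15 23 66]
(362, 195) [10 21 37]
(300, 200) [ 14  36 119]
```

View pics/crop1.png

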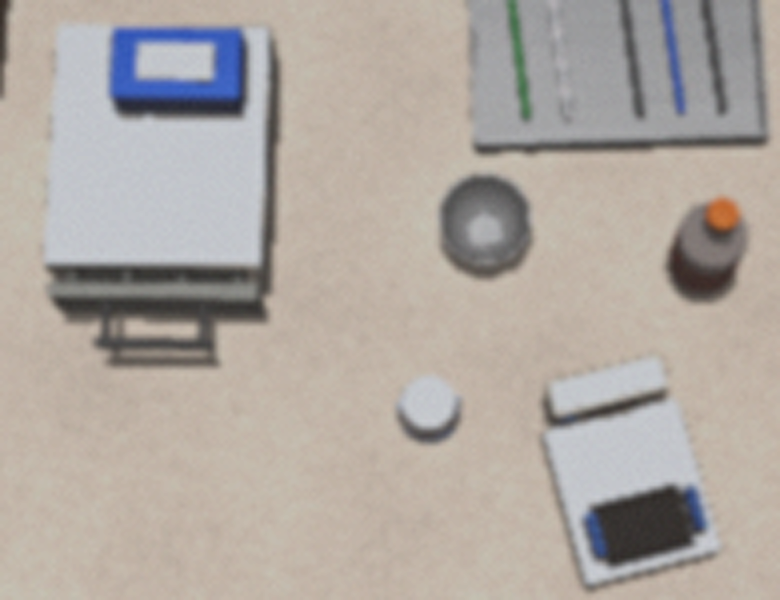

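The crop confirms it. The white stage is at crop (630,470), with a dark pad at (648,525) between two blue cheeks and the white sensor bar behind it. The handle bar runs (97..213, 343), and the line below it at y=360 is its shadow. The drawer already looks open a crack. Now I'll convert these to world positions.

Run:
```python
from h import *
t=lambda u,v:((u+.5)/4-.5+205,(v+.5)/4-.5+70)
g=lambda u,v,z:np.round(at("top",t(u,v),z)*1000,1)
for n,u,v,z in [("cabFL",45,262,.076),("cabFR",263,268,.076),("cabBL",57,24,.076),("cabBR",271,28,.076),("barL",97,343,.0555),("barR",213,343,.0555),
 ("stFL",588,587,.03),("stFR",718,550,.03),("stBL",545,432,.03),("barBL",547,383,.07),("barBR",662,357,.07),("barFR",667,392,.07),("barFL",555,417,.07)]:print(n,g(u,v,z))
im=cv2.imread("pics/top0.png");hsv=cv2.cvtColor(im,cv2.COLOR_BGR2HSV)
roi=np.zeros((400,640),bool);roi[185:215,345:386]=1
dark=((hsv[...,2]<60)&(hsv[...,1]<80)&roi).astype(np.uint8)
dark=cv2.morphologyEx(dark,cv2.MORPH_OPEN,np.ones((3,3)))
r=cv2.minAreaRect(np.argwhere(dark)[:,::-1].astype(np.float32));print(r)
for p in cv2.boxPoints(r):print("pad",at("top",p,.03)*1000)
print("padc",at("top",r[0],.03))
blue=((hsv[...,0]>100)&(hsv[...,0]<130)&(hsv[...,1]>110)&roi).astype(np.uint8)
n,l,s,ce=cv2.connectedComponentsWithStats(blue)
for i in range(1,n):
  if s[i,4]>8:print("cheek",s[i,4],ce[i],at("top",ce[i],.06)*1000)
# scene crop
sc=cv2.imread("pics/scene0.png")
a=cv2.resize(sc[160:220,240:330],None,fx=4,fy=4,interpolation=cv2.INTER_CUBIC)
b=cv2.resize(sc[255:325,310:390],None,fx=5,fy=5,interpolation=cv2.INTER_CUBIC)
o=np.zeros((350,760,3),np.uint8);o[:240,:360]=a;o[:350,360:760]=b
cv2.imwrite("pics/crop2.png",np.clip(o*1.7,0,255).astype(np.uint8))
```

```text
cabFL [694.7 327.9  76. ]
cabFR [692.5 128.8  76. ]
cabBL [927.4 331.   76. ]
cabBR [926.9 130.3  76. ]
barL [624.7 280.7  55.5]
barR [626.6 174.4  55.5]
stFL [ 411.  -171.9   30. ]
stFR [ 447. -290.   30.]
stBL [ 554.1 -131.8   30. ]
barBL [ 590.6 -131.3   70. ]
barBR [ 616.7 -235.2   70. ]
barFR [ 584.1 -239.6   70. ]
barFL [ 559.3 -138.7   70. ]
((366.29412841796875, 200.67648315429688), (15.037208557128906, 22.55581283569336), 75.96376037597656)
pad [ 485.66829688 -178.58315083   30.        ]
pad [ 507.45041436 -258.70640028   30.        ]
pad [ 453.59852203 -271.59813315   30.        ]
pad [ 432.07350967 -191.9654689    30.        ]
padc [ 0.46959825 -0.22519318  0.03      ]
cheek 15 [378.26666667 196.66666667] [ 479.92267162 -264.9410488    60.        ]
cheek 20 [353.6  203.15] [ 454.81452664 -176.58380464   60.        ]
```

View pics/crop2.png

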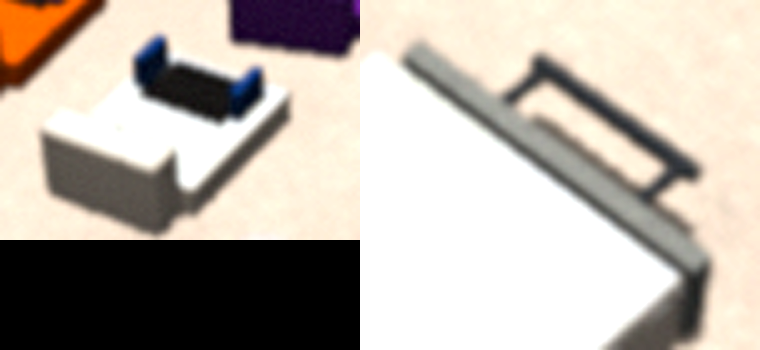

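```bash
cat >> h.py <<'E'
def rot(jaw):
    "tool down, jaws opening along world direction jaw (deg); the half turn with more joint-7 margin"
    return [[180,0,(jaw-90+180)%360-180],[180,0,(jaw+90+180)%360-180]]
def best(p,jaw):
    q=[(abs(solve_ik(p,r)[6]),r) for r in rot(jaw) if solve_ik(p,r) is not None];return min(q)[1]
E
python3 - <<'E'
from h import *
print("bar ends 2-view",two((346,267),(205+97/4,70+343/4)),two((377,289),(205+213/4,70+343/4)))
print("barmid",two((361.5,278),(205+155/4,70+343/4)))
for n,p,z in [("jar",(312,171.5),.042),("pen1",(267,226),.01),("pen2",(299,243),.01),("bottle",(385,125),.15),("bowl",(326,125),.04)]:print(n,at("top",p,z))
# cradle from the scene picture
im=cv2.imread("pics/scene0.png");hsv=cv2.cvtColor(im,cv2.COLOR_BGR2HSV)
roi=np.zeros((400,640),bool);roi[168:192,270:308]=1
d=((hsv[...,2]<60)&(hsv[...,1]<110)&roi).astype(np.uint8);d=cv2.morphologyEx(d,cv2.MORPH_OPEN,np.ones((2,2)))
print("pad scene",cv2.moments(d,True)["m00"],at("scene",np.argwhere(d).mean(0)[::-1],.03))
for n,u,v in [("L",240,0,)]:pass
S=lambda u,v,z:at("scene",((u+.5)/4-.5+240,(v+.5)/4-.5+160),z)
print("stage F+y? corner",S(290,95,.03),"B corner",S(187,190,.03))
print("cheek tops",S(155,46,.06),S(252,78,.06))
for r in rot(0.3):print(r,solve_ik([.6255,.2275,.2],r))
for r in rot(16):print(r,solve_ik([.468,-.222,.15],r))
for r in rot(90):print(r,solve_ik([.43,-.06,.15],r))
E
```

```text
bar ends 2-view [0.63817504 0.23945691 0.09716591] [ 0.61641298  0.21946157 -0.00296844]
barmid [0.62678174 0.22890225 0.04414796]
jar [ 0.57260726 -0.02502051  0.042     ]
pen1 [0.37265643 0.13597647 0.01      ]
pen2 [0.31292985 0.01731479 0.01      ]
bottle [ 0.71812669 -0.27831998  0.15      ]
bowl [ 0.75305396 -0.07382085  0.04      ]
pad scene 196.0 [ 0.47970085 -0.2206459   0.03      ]
stage F+y? corner [ 0.42355952 -0.16485373  0.03      ] B corner [ 0.56561615 -0.13041529  0.03      ]
cheek tops [ 0.48412655 -0.26310082  0.06      ] [ 0.45752068 -0.17310872  0.06      ]
[180, 0, -89.7] [ 16.10699378  42.40417112 -62.25320421  84.95955595  38.02741536
  75.64867365 130.90326074]
[180, 0, 90.30000000000001] [ 11.7748737   38.18236626 -53.15721039  85.10317966  31.26358927
  72.40932822 -44.69502397]
[180, 0, -74] [  19.50078972   16.70428453    2.91305259  110.86407989   -1.05561702
   52.45671918 -141.06558992]
[180, 0, 106] [ 45.00464972  18.74305015 -27.36712232 110.01887138  10.56356803
  53.67990944  28.58872813]
[180, 0, 0] [ 25.50222713   9.50614398 -23.45590508 120.94170564   4.89231064
  50.42775937 -90.78691085]
[180, 0, -180] [ 44.13758399  12.13640273 -44.22218071 120.43220369  10.82777537
  51.30998593  83.74456422]
```

Run:
```python
from h import *
set_joints([-20,23.915,0,92.452,0,63.638,-20]);s=state();print(s["time_s"],s["eef_pos"],s["tool_rot"])
command_gripper(.34)
hx,hy=.626,.228
R=[180,0,90.3]
print(solve_ik([hx,hy,.1],R))
move_to([hx,hy,.1],R)
print(line_to([hx,hy,.038],speed=.12,force_limit=8),state()["eef_pos"])
command_gripper(0,15);s=state();print(s["time_s"],s["eef_pos"],s["opening"]*94,s["ft_force"])
```

```text
3.0417 [0.59746695 0.18369981 0.20549749] [1.79998603e+02 1.50120119e-02 8.99193768e+01]
[-22.24778426  34.13891268  -0.58116622  91.04024582   0.39901918
  54.82286486 -22.65868866]
False [0.62656936 0.22802363 0.03900624]
5.775 [0.62651799 0.22813268 0.03868464] 10.037637695882594 [ 0.61852724 -0.00939882  6.26973038]
```

Run:
```python
from h import *
x=state()["eef_pos"][0]
r=line_to([x-.175,.2275,.0387],speed=.11,force_limit=15);s=state();print(r,s["time_s"],s["eef_pos"]-np.array([x,0,0]),s["ft_force"],s["opening"]*94)
command_gripper(.34)
p=state()["eef_pos"]
line_to([p[0],p[1],.13],speed=.2)
q=[0,12,0,118,0,50,0]
R=best([.40,-.10,.2],90);print(R)
move_to([.40,-.10,.2],R)
print(state()["time_s"],state()["joint_pos"])
for n in("scene","top"):cv2.imwrite(f"pics/{n}1.png",snapshot(n))
a=cv2.imread("pics/scene1.png")[200:390,220:420];b=cv2.imread("pics/top1.png")[70:220,190:310]
o=np.zeros((600,790,3),np.uint8)
o[:475,:500]=cv2.resize(a,(500,475));b=cv2.resize(b,(288,360),interpolation=3);o[:360,502:790]=b
cv2.imwrite("pics/c3.png",np.clip(o*1.6,0,255).astype(np.uint8))
```

```text
True 7.0417 [-0.15404676  0.22752299  0.03896105] [6.74155062 0.34334142 1.04683759] 10.29910618584145
[180, 0, 0]
9.4917 [-13.64636213   1.62281657  23.84928771 121.76427711  -0.75997186
  56.78918397 -79.22315096]
```

View pics/c3.png

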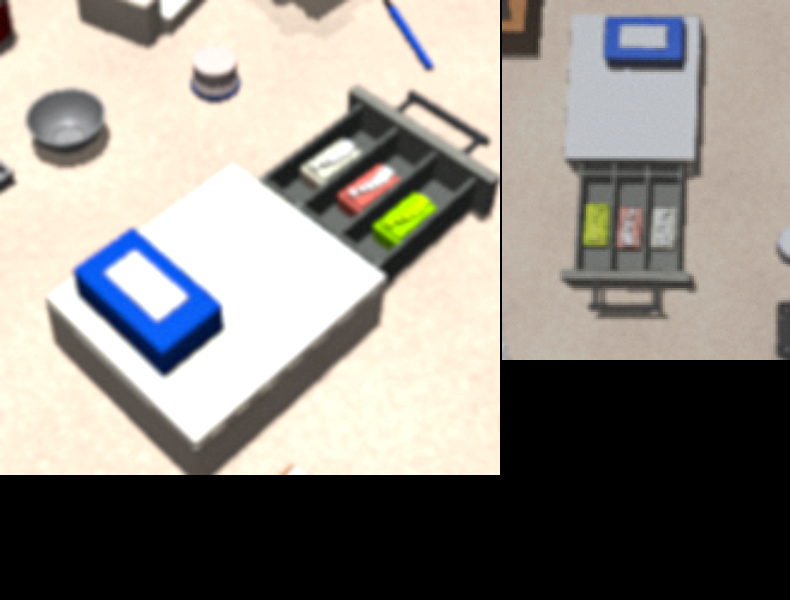

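The drawer is fully out. The green model is in the +y compartment (top crop (596,225), scene crop (404,218)), with pink in the middle and white on the right. Next I'll measure the green one.

```bash
cat >> h.py <<'E'
def green(name,im,box=None):
    h=cv2.cvtColor(im,cv2.COLOR_BGR2HSV);m=((h[...,0]>28)&(h[...,0]<50)&(h[...,1]>120)&(h[...,2]>50)).astype(np.uint8)
    n,l,s,c=cv2.connectedComponentsWithStats(m);i=1+np.argmax(s[1:,4])
    P=np.argwhere(l==i)[:,::-1].astype(np.float32);r=cv2.minAreaRect(P);return s[i],c[i],r
E
python3 - <<'E'
from h import *
for n in("top","scene"):
    s,c,r=green(n,cv2.imread(f"pics/{n}1.png"));print(n,s,c,r,at(n,c,.04))
    if n=="top":
        Q=np.array([at(n,p,.038) for p in cv2.boxPoints(r)]);print(Q)
        for i in range(4):
            d=Q[(i+1)%4]-Q[i];print(np.linalg.norm(d),np.degrees(np.arctan2(d[1],d[0])))
s=[green(n,cv2.imread(f"pics/{n}1.png"))[1] for n in("scene","top")];print(two(*s))
E
```

```text
top [224 155  11  18 178] [228.73033708 163.47191011] ((229.0, 163.5), (17.0, 10.0), 90.0) [0.59805928 0.28282179 0.04      ]
[[0.63057785 0.30262005 0.038     ]
 [0.63123578 0.26555637 0.038     ]
 [0.56660345 0.26203768 0.038     ]
 [0.56595285 0.29882156 0.038     ]]
0.037069516252792194 -88.98302117911562
0.0647280448672559 -176.88380356417304
0.036789633640017624 91.0132890919472
0.06473653399191917 3.363821017194179
scene [369 276  26  24 311] [380.43729904 287.36655949] ((380.4565734863281, 286.99810791015625), (12.777337074279785, 26.353260040283203), 47.48955535888672) [0.61288873 0.28104783 0.04      ]
[0.60324658 0.2806996  0.03077705]
```

Run:
```python
from h import *
gx,gy=.600,.281
R=[180,0,90.5]
print(solve_ik([gx,gy,.13],R))
command_gripper(.93)
line_to([.40,-.0,.2],ori=[180,0,60],speed=.25)
move_to([gx,gy,.13],R)
print(state()["time_s"],state()["joint_pos"])
print(line_to([gx,gy,.0195],speed=.1,force_limit=6),state()["eef_pos"])
command_gripper(0,22);s=state();print(s["time_s"],s["eef_pos"],s["opening"]*94,s["ft_force"])
if s["opening"]*94>58:
    line_to([gx,gy,.13],speed=.15);s=state();print(s["time_s"],s["eef_pos"],s["opening"]*94,s["ft_force"])
    for n in("scene","top"):cv2.imwrite(f"pics/{n}2.png",snapshot(n))
```

```text
[-30.31192975  31.90791815   3.60319723  90.59040885  -2.25540866
  57.5726209  -25.54219066]
13.0917 [-31.76400495  31.87531041   5.79486425  90.70319364  -3.57745715
  57.57076289 -24.54100498]
False [0.60037518 0.28121838 0.02018831]
14.8417 [0.60036127 0.28109371 0.01986042] 63.78128042999053 [1.37286984 0.50442137 4.36168454]
15.725 [0.59941786 0.28073409 0.12891985] 63.79148590369923 [ 0.10932656  0.09565105 -1.81360536]
```

Run:
```python
from h import *
mx,my=.43,-.05
R=[180,0,16]
move_to([mx,my,.08],R);s=state();print(s["time_s"],s["joint_pos"],s["opening"]*94)
line_to([mx,my,.016],speed=.12)
print(line_to([mx,my,.001],speed=.03,force_limit=3),state()["eef_pos"],state()["ft_force"])
command_gripper(.85);s=state();print(s["time_s"],s["eef_pos"],s["tool_rot"])
line_to([mx,my,.11],speed=.2)
move_to([.38,.10,.2],[180,0,60]);print(state()["time_s"])
for n in("top","scene"):
    im=snapshot(n);cv2.imwrite(f"pics/{n}3.png",im);a,c,r=green(n,im);print(n,a,c,r,at(n,c,.022),px(n,[mx,my,.022]))
a=cv2.imread("pics/scene3.png")[130:255,240:400];b=cv2.imread("pics/top3.png")[150:230,300:400]
o=np.zeros((600,800,3),np.uint8);o[:375,:480]=cv2.resize(a,(480,375));o[:256,480:800]=cv2.resize(b,(320,256),interpolation=3)
cv2.imwrite("pics/c4.png",np.clip(o*1.6,0,255).astype(np.uint8))
```

```text
17.225 [-21.29726609  16.38803803  27.01682761 125.65675202 -11.46007962
  40.18537106 -60.28628788] 63.77618875313202
True [ 0.43004296 -0.04988907  0.00327709] [ 0.25222586 -0.08844736 -1.81025145]
18.825 [ 0.42992162 -0.04982416  0.00359157] [-1.79996556e+02 -6.28947980e-03  1.60199492e+01]
20.2667
top [309 206  18  13 151] [317.67549669 211.98013245] ((317.76470947265625, 212.05885314941406), (9.216353416442871, 16.492422103881836), 75.96376037597656) [ 0.4259563  -0.04846917  0.022     ] [318.11452043 210.88979751]
scene [325 197  22  16 221] [335.28506787 204.33936652] ((335.2171936035156, 204.2918701171875), (20.785585403442383, 11.300902366638184), 19.653825759887695) [ 0.4408816  -0.04134653  0.022     ] [335.71290792 201.596204  ]
```

View pics/c4.png

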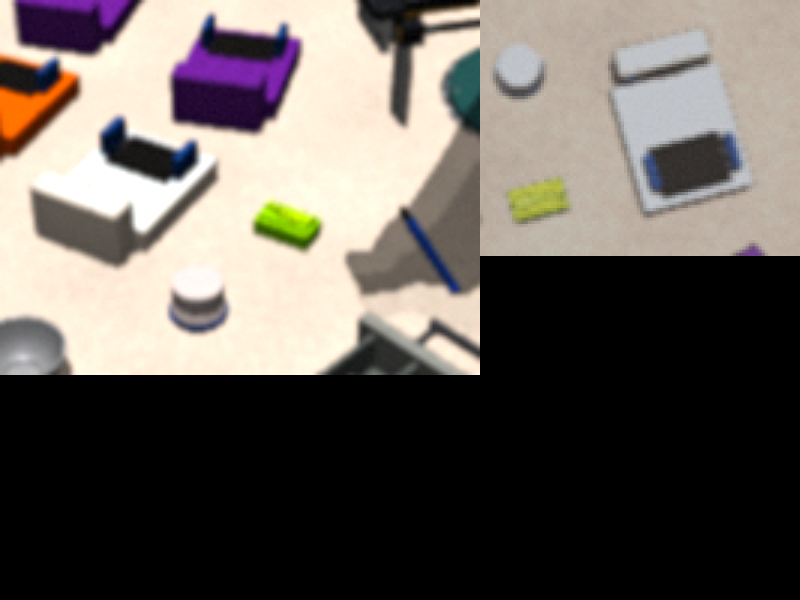

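Crop: the model stands upright at top crop (538,200), and the white cradle is untouched. Now I'll regrasp it by the long sides and place it.

Run:
```python
from h import *
mx,my=.43,-.05;R=[180,0,106]
command_gripper(.72)
move_to([mx,my,.1],R);print(state()["joint_pos"])
print(line_to([mx,my,.005],speed=.1,force_limit=6),state()["eef_pos"])
command_gripper(0,22);s=state();print(s["time_s"],s["eef_pos"],s["opening"]*94)
assert 30<s["opening"]*94<42
z0=s["eef_pos"][2]
line_to([mx,my,.13],speed=.15)
cx,cy=.473,-.222
line_to([cx,cy,.13],speed=.18)
line_to([cx,cy,.03+z0+.012],speed=.12)
print(z0,line_to([cx,cy,.03+z0-.004],speed=.025,force_limit=3),state()["eef_pos"],state()["opening"]*94)
command_gripper(.72);print(state()["ft_force"])
line_to([cx,cy,.15],speed=.15)
move_to([.40,.05,.2],[180,0,106]);print(state()["time_s"])
for n in("top","scene"):
    im=snapshot(n);cv2.imwrite(f"pics/{n}4.png",im);a,c,r=green(n,im);print(n,a,c,r,at(n,c,.05))
a=cv2.imread("pics/scene4.png")[155:215,245:325];b=cv2.imread("pics/top4.png")[170:220,335:395]
o=np.zeros((600,800,3),np.uint8);o[:300,:400]=cv2.resize(a,(400,300),interpolation=3);o[:333,400:800]=cv2.resize(b,(400,333),interpolation=3)
cv2.imwrite("pics/c5.png",np.clip(o[:340]*1.7,0,255).astype(np.uint8))
```

```text
[-24.15189185  14.29371551  30.05893658 125.01906167 -10.46818066
  43.01230302  28.80350656]
False [ 0.43033173 -0.04999551  0.0054295 ]
23.7667 [ 0.43010062 -0.04995464  0.00510533] 35.563026098957856
0.005105325358134495 True [ 0.47297542 -0.22186897  0.03464538] 35.53716439581641
[0.3783468  0.48066036 0.24584303]
29.925
top [356 193  20  15 201] [365.66666667 199.85572139] ((365.70001220703125, 199.9000244140625), (11.050930976867676, 18.418214797973633), 74.74488067626953) [ 0.46921559 -0.22080629  0.05      ]
scene [278 173  22  14 196] [288.19387755 179.19387755] ((288.0500183105469, 179.3500213623047), (20.55480194091797, 10.75174331665039), 18.434947967529297) [ 0.48220866 -0.21638915  0.05      ]
```

View pics/c5.png

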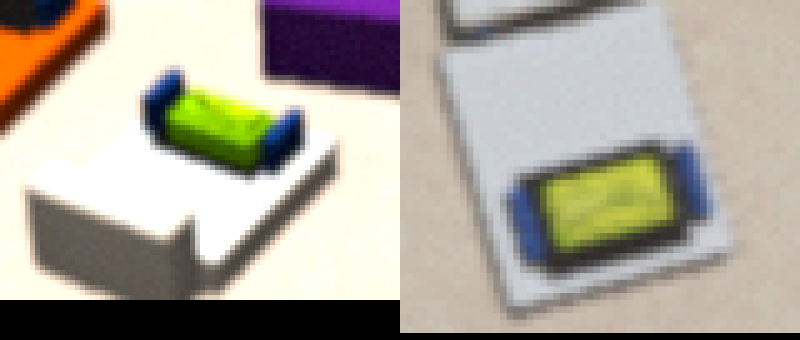

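The scene crop shows the model lying flat, teeth up, between the cheeks at (218,125). In the top crop it is at (607,203), with dark pad visible on all sides. I'll do a numeric centring check relative to the cheeks, and check that the other objects haven't moved, before handing in.

Run:
```python
from h import *
im=np.mean([snapshot("top") for _ in range(6)],0).astype(np.uint8)
hsv=cv2.cvtColor(im,cv2.COLOR_BGR2HSV);roi=np.zeros((400,640),bool);roi[185:215,345:386]=1
b=((hsv[...,0]>100)&(hsv[...,0]<130)&(hsv[...,1]>110)&roi).astype(np.uint8)
n,l,s,c=cv2.connectedComponentsWithStats(b);C=[at("top",c[i],.06) for i in range(1,n) if s[i,4]>8];print(C,np.mean(C,0)+[.0026,-.0017,0])
a,g,r=green("top",im);print(at("top",g,.05)+[.0012,-.0008,0],r)
d=cv2.absdiff(cv2.GaussianBlur(cv2.imread("pics/top0.png"),(5,5),0),cv2.GaussianBlur(im,(5,5),0)).max(2)
for nm,(x,y) in dict(jar=(312,171),bowl=(326,125),bottle=(383,130),pen=(283,234),carver=(175,203),stage=(357,175)).items():print(nm,d[y-14:y+15,x-14:x+15].max())
print(state()["eef_pos"],state()["time_s"]);sign_off()
```

```text
[array([ 0.47850051, -0.26523834,  0.06      ]), array([ 0.45488868, -0.17677017,  0.06      ])] [ 0.4692946  -0.22270425  0.06      ]
[ 0.47016931 -0.22128775  0.05      ] ((365.6153869628906, 199.923095703125), (11.050930976867676, 18.593626022338867), 74.74488067626953)
jar 85
bowl 4
bottle 4
pen 97
carver 4
stage 4
[0.40008229 0.0497104  0.19992617] 30.325
the job is handed in; nothing more can be done
```

Run:
```python
import cv2
a,b=[cv2.GaussianBlur(cv2.imread(f"pics/scene{i}.png"),(5,5),0) for i in(0,4)]
d=cv2.absdiff(a,b).max(2)
print("jar",d[216:240,294:318].max(),"pen",d[198:228,372:394].max(), "mean pen",d[198:228,372:394].mean())
h=cv2.cvtColor(cv2.imread("pics/scene0.png"),cv2.COLOR_BGR2HSV),cv2.cvtColor(cv2.imread("pics/scene4.png"),cv2.COLOR_BGR2HSV)
for x in h:
    m=(x[...,0]>100)&(x[...,0]<125)&(x[...,1]>120);m=m[190:235,365:400];import numpy as np;print(np.argwhere(m).mean(0),m.sum())
```

```text
jar 12 pen 90 mean pen 55.656060606060606
[23.98529412 18.27941176] 68
[24.05797101 18.34782609] 69
```

The green model is on the scanner pad, teeth up between the two blue cheeks, and the job was handed in at 30.3 s of the 64 s allowed. I pulled the drawer open to its stop and took the model by its ends. I set it down on the bench, took it again by its long sides, and placed it on the pad until light contact. The drawer stays open, and the robot ended clear of everything.

**Last checks:**
- **Centring:** the model's centre is within about 1–2 mm of the midpoint between the cheeks, and its yaw is within about 1–2° of the pad's. Both come from the last top view.
- **Camera disagreement:** the scene camera placed the cradle up to about 11 mm further along x than the top camera. I aimed between the two and then judged the centring relative to the cheeks in the top view.
- **Other objects:** the bowl, bottle, carver and stage were unchanged in the top view. Pixel differences also showed around the jar and the pen. In the scene view the jar was unchanged. The pen's colour blob was within 0.1 px of where it started, so the difference there is probably the arm's shadow.
- **Other two models:** I did not look at the white and pink models again after taking the green one. The arm only went into the green model's compartment.

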